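Change-over on the spindle sander: undo the left-hand nut and take the sleeve off

ROBOT

A 7-joint arm with a two-finger parallel gripper is mounted at the origin on the work surface. World frame = base frame: x ahead of the robot, y to its left, z up, the work surface at z = 0. Lengths are in m, angles in rad, forces in N, time in s.
With the tool pointing down it reaches from about 0.4 to 0.85 m from the base axis. Payload 10.4 kg.
Tool frame: the origin (TCP) lies midway between the tips of the shut fingers; the grasp point (between the pads) lies 19 mm behind it (r.grasp_offset is the distance from the TCP to the grasp point, in m); x points along the fingers, y is the direction in which the jaws open and shut, and the axes are right-handed (so a half turn about x gives the same grasp; the last joint's range is limited). The gripper opens to 87 mm and grips with 3 to 60 N. Pads are 19 mm wide; open, the fingers measure 117 mm over their backs; the gripper's body (75 mm by 190 mm) begins 51 mm behind the grasp point.
Start: joints at [1.187, 0.332, -0.065, 1.46, 0.022, 1.35, -0.088], TCP at [0.221, -0.585, 0.223] pointing down, gripper open.
Joint ranges: [-2.6, 2.6], [-0.5, 2.12], [-1.47, 1.34], [0.16, 2.42], [-1.27, 4.41], [0.06, 2.06], [-2.6, 2.6]. Speed limits (rad/s): [2.22, 2.22, 2.79, 2.79, 3.14, 3.14, 3.14].

INTERFACE

Orientations are given as a unit quaternion [x, y, z, w].
In Python, from bench import r, vision, close_job gives the robot as it stands. The module is installed in compiled form; this text tells all that it offers.
- The arm moves only by the shell command python3 -m pendant 'ROWS' [OPENING] [FORCE]. ROWS is text: rows parted by semicolons, each of 6 numbers parted by spaces: the shift along the tool's x, y, z in units of 0.25 m (1.0 is 0.25 m), then the turn, a rotation vector about the tool's x, y, z in units of 1.5 rad (1.0 is 1.5 rad). A call has 1 to 8 rows; each row is the pose to reach, as a shift and turn from the pose commanded when the call began, along the tool's axes at that moment; what a row does not reach only later rows make up. A row lasts 1/10 s, in which the tool goes at most 50 mm and 8.59 degrees, less where a joint would pass 70% of its speed; a pose out of reach is approached as far as the arm can. A call with a number of a shift or a turn outside -1 to 1 is refused whole. A call with a gripper value outside its range is refused whole. OPENING is the gripper command: -1 is shut, 1 is fully open, values between are in proportion, set as the call begins (- or left out, the last holds). The fingers move at their own pace and stop on an object; FORCE is the grip in N (left out, the last holds). Time passes only in rows, so rows that repeat a pose let the fingers close. It gives the time, the measured TCP pose, the force and the opening at its end, in the units of the state.
- r.read_state(): the state, without advancing time (a new reading comes with each control period).
- vision.camera(name): name is "scene" or "top"; returns (picture, depth): 384x512x3 uint8, blue, green, red; 384x512 float32, m along the optical axis (not along the pixel's ray), 0 where there is no reading.
- vision.get_calibration(name): a dict with "camera_matrix" (3x3 intrinsics, pixels), "k1" (the pictures are not rectified: a ray, as slopes to the right and down, at radius r is drawn at 1 + k1 r^2 times it, then the intrinsics apply), "rvec" (rotation vector, rad) and "tvec" (3), from world to camera coordinates, as OpenCV has them. Camera axes: x right, y down, z forward; pixel columns grow to the right and rows downward; lengths in m; the calibration is good to about 2 mm. A picture is of the moment at which its call begins. get_calibration takes no time and is no camera call.
- close_job(): hands the job in, once; it reports no verdict.
The state is a dict: "time": time; "joint_positions": joint angles; "joint_vel": joint speeds; "joint_torque": joint torques, N m; "ee_pos": TCP position; "eef_rot": TCP orientation; "ft_force": force on the tool from outside, world axes, zero at the start; "torque": the same for the moment, N m; "width": finger opening in m.
Only numpy, scipy, OpenCV 4.12 (cv2) and the standard library are available. Lean on these libraries where they do the work, as an engineer would, in place of code of your own. Each camera call takes 0.05 s, during which the arm holds its last target. There are 200 camera calls.

TASK

Take the brown sanding sleeve off the spindle sander: unscrew the red hand nut, which has a left-hand thread, letting it climb its thread as it turns and never forcing it or pulling hard on it, and put it in the aluminium parts tray. Then draw the brown sleeve up off the drum and stand it over the free dowel of the storage board, down on the board, leaving the other sleeves where they are and the spacer in the tray.

Things in the scene. Friction and masses are not known exactly. Their poses are not given: they have to be found in the camera images.
- nut: Red plastic hand nut, 90 g, on the sander's drum: hexagon 36 mm over flats (flats 3 to 24 mm above the origin) on a steel flange 50 mm across, 4 mm thick; closed top 28 mm above the origin. Origin: centre of the flange's underside, z up. Two flats face its own +x and -x, the rest every 60 degrees. LEFT-HAND thread: it loosens CLOCKWISE seen from above (yaw decreasing).
- nut_grip (a point): Middle of the nut's hexagon, 14 mm above its origin. Its quick multi-start thread is steep: it climbs many mm as it turns, so the hand must feel the force and rise with it; it comes free somewhere between 110 and 190 degrees, felt by a light pull (under 10 N). Play about 1 mm; the squeezed rubber pushes it up with up to 8 N at first. More than 25 N of contact force between nut and spindle spoils the thread.
- spindle: Steel spindle of the sander with its rubber drum, fixed and locked against turning. Origin on its axis, z up, at the underside of the drum's foot (50 mm across, 4 mm thick), 5 to 15 mm above the sander's top. The drum is 43 mm across; its rubber top, under the nut, is 120 mm above the origin (123 mm with the nut off); the threaded stub (24 mm across) ends at 142 mm.
- sleeve: Brown sanding sleeve, a stiff tube 51 mm outside, 46 mm inside, 115 mm tall, 60 g, standing around the drum under the nut's flange, 1.5 mm loose all round. Origin: centre of its lower end; z along the tube. The nut's flange is wider than its bore, so it comes off upward only after the nut.
- rack: Wooden storage board, fixed, 180 x 180 mm and 20 mm thick, with four upright dowels (18 mm across, 70 mm tall) at 45 mm either way from the centre; three carry other sleeves 115 mm tall. Origin: centre of its underside.
- free_dowel (a point): Foot of the one free dowel of the storage board, on its axis at the board's upper face; the dowel's top is 70 mm above this point. Axes are those of the board: the neighbouring sleeves stand 90 mm away in its +x (51 mm across) and its -y (26 mm across).
- tray_floor (a point): Centre of the inner floor of the aluminium parts tray (fixed), which is 142 x 192 mm inside (x, y of its own frame), walls 24 mm high above the floor. A small steel spacer lies in its +x +y quarter.
- sander: Iron top of the spindle sander let into the bench, 370 x 280 mm, 25 mm high, fixed. Origin: centre of its underside. The spindle stands at its centre.
- sleeve_blue: Blue sanding sleeve on the storage board, 51 mm across, 115 mm tall. Leave alone.
- sleeve_green: Green sanding sleeve on the storage board, 38 mm across, 115 mm tall. Leave alone.
- sleeve_thin: Dark grey sanding sleeve on the storage board, 26 mm across, 115 mm tall. Leave alone.
- spacer: Steel spacer, 32 mm across, 12 mm tall, in the parts tray; it may be nudged in the tray but not knocked out.
There are look-alikes about, which are no part of the job. Leave any yellow look-alike of the sleeve alone.

How it is judged:
On the way, in this order (a step that is already met when the one before it is completed fails the run):
1. the nut is unscrewed and lifted off the spindle (z of nut in the frame of spindle above 0.145 m), for 0.1 s.
2. the nut lies at rest in the parts tray, released, with the sleeve still on the drum (x of nut in the frame of tray_floor between -0.071 and 0.071 m and y of nut in the frame of tray_floor between -0.096 and 0.096 m and z of nut in the frame of tray_floor between -0.004 and 0.045 m and linear speed of nut below 0.02 m/s and angular speed of nut below 0.2 rad/s and contact force between nut and the fingers below 0.05 N and z of sleeve in the frame of spindle below 0.02 m), for 0.2 s.
3. the sleeve is drawn up clear of the spindle (z of sleeve in the frame of spindle above 0.141 m), for 0.05 s.
At the end, for the whole second after the job is handed in: Nut inside the parts tray (origin within its inner walls, under 45 mm above the floor); brown sleeve upright (within 3.4 deg) over the free dowel, axes within 16.5 mm, lower end within 4 mm of the board; both released and at rest (x of nut in the frame of tray_floor between -0.071 and 0.071 m and y of nut in the frame of tray_floor between -0.096 and 0.096 m and z of nut in the frame of tray_floor between -0.004 and 0.045 m and horizontal distance between sleeve and free_dowel below 0.0165 m and z of sleeve in the frame of free_dowel between -0.003 and 0.004 m and angle between sleeve's own z axis and vertical below 0.06 rad and linear speed of each of nut, sleeve below 0.02 m/s and angular speed of each of nut, sleeve below 0.2 rad/s and contact force between each of nut, sleeve and the fingers below 0.05 N); the robot touches nothing.
It fails at once if the thread is forced: contact force between nut and spindle above 25 N (contact force between nut and spindle above 25 N).
It fails at once if the spacer is knocked out of the tray (z of spacer in the frame of tray_floor above 0.03 m or horizontal distance between spacer and tray_floor above 0.115 m).
It fails at once if another sleeve on the storage board is displaced by more than 25 mm (distance of any of sleeve_blue, sleeve_green, sleeve_thin from where it was at the start of the episode above 0.025 m).
It also fails if it takes over 72 s, if anything falls off the work surface, if the arm or the gripper's body presses on something with over 40 N, if the wrist force passes 120 N, or if a joint passes its speed limit or range.

## Working session

There is one attempt and no reset: what is moved stays moved. The work goes in short steps, Python scripts to look and compute and a shell command to move; the robot and the scene stay as the last step left them, time stands still between calls to the robot, and variables do not carry over. Pictures are saved under pics/ and viewed, about 8 in all and at most 12, crops included, and the job is handed in when it is done.

```bash
mkdir -p pics
cat > h.py <<'E'
import numpy as np, cv2
from scipy.spatial.transform import Rotation as R
from bench import r, vision
def cam(n):
    im,d=vision.camera(n); np.savez('%s.npz'%n,im=im,d=d); return im,d
def world(n,d):
    """HxWx3 world points"""
    c=vision.get_calibration(n); K=np.array(c['camera_matrix'],float); k1=c['k1']
    h,w=d.shape; u,v=np.meshgrid(np.arange(w),np.arange(h))
    p=np.stack([u,v],-1).reshape(-1,1,2).astype(np.float64)
    q=cv2.undistortPoints(p,K,np.array([k1,0,0,0,0.])).reshape(h,w,2)
    P=np.dstack([q[...,0]*d,q[...,1]*d,d])
    Rm=cv2.Rodrigues(np.array(c['rvec'],float))[0]
    return (P-np.array(c['tvec'],float).ravel())@Rm
def st():
    s=r.read_state(); print('t',round(s['time'],2),'p',np.round(s['ee_pos'],4),'q',np.round(s['eef_rot'],4),'F',np.round(s['ft_force'],1),'w',round(float(s['width']),4)); return s
def tolocal(dw,s=None):
    s=s or r.read_state(); return R.from_quat(s['eef_rot']).inv().apply(dw)/0.25
E
python3 - <<'E'
from h import *
s=st(); print(np.round(R.from_quat(s['eef_rot']).as_matrix(),3))
for n in ('scene','top'):
    im,d=cam(n); print(n,vision.get_calibration(n),(d>0).mean())
    cv2.imwrite('pics/%s0.png'%n,cv2.resize(im,None,fx=1.5,fy=1.5))
E
```

```text
t 0.0 p [ 0.2205 -0.5844  0.2218] q [-0.6955 -0.1273  0.6957 -0.1264] F [ 0.1 -0.   0.1] w 0.0868
[[-0.001  0.353 -0.936]
 [ 0.001 -0.936 -0.353]
 [-1.    -0.001  0.   ]]
scene {'camera_matrix': array([[365.13534359,   0.        , 253.61171861],
       [  0.        , 365.13534359, 191.16308345],
       [  0.        ,   0.        ,   1.        ]]), 'k1': 0.010562362758998321, 'rvec': array([ 2.37257915,  1.1727375 , -0.34317414]), 'tvec': array([-0.36867961, -0.36124666,  1.38279503])} 0.9959920247395834
top {'camera_matrix': array([[489.67983485,   0.        , 246.1818006 ],
       [  0.        , 489.67983485, 182.06736278],
       [  0.        ,   0.        ,   1.        ]]), 'k1': -0.12502697314848737, 'rvec': array([ 2.17192784, -2.13368672,  0.1686176 ]), 'tvec': array([-0.01920258,  0.64021717,  1.30728934])} 0.9958953857421875
```

View pics/scene0.png

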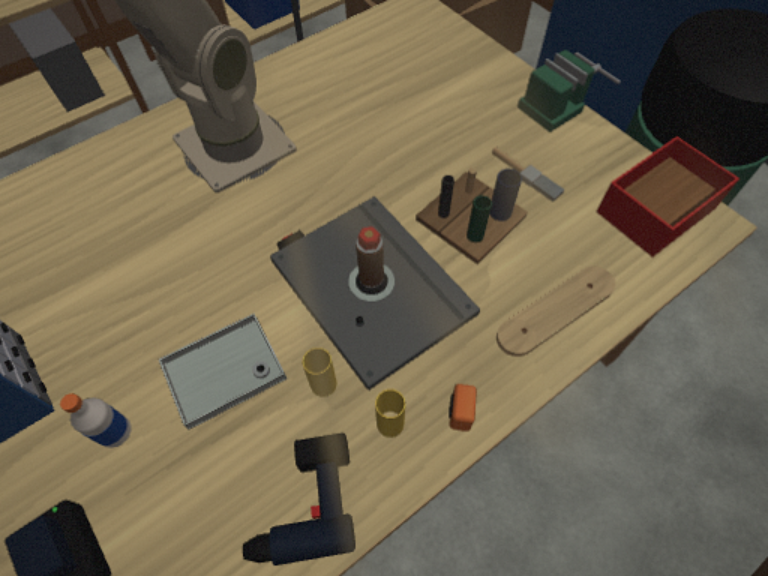

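View pics/top0.png

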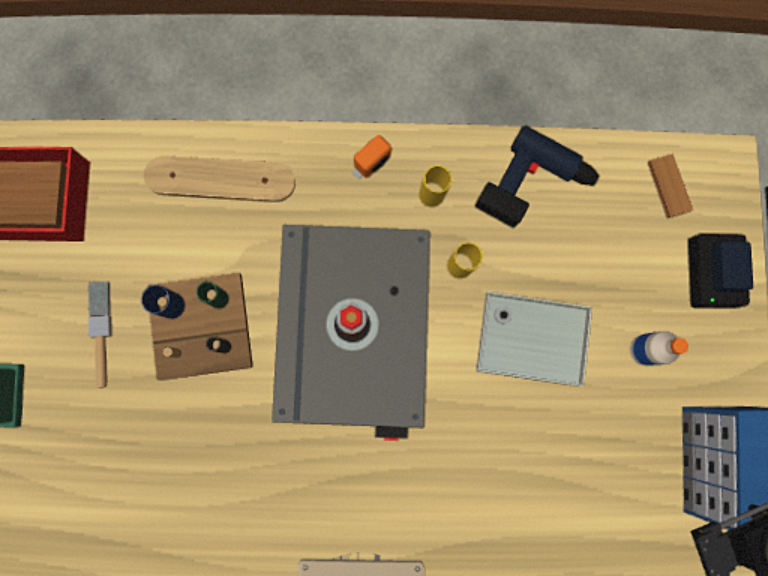

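The top view (1.5x) shows the red nut at (351,318) on the brown sleeve and the tray at (535,340) with the spacer at (503,315). The storage board is at (200,328). Its bare dowel is at (170,352); blue, green and thin sleeves are at (162,300), (211,295) and (217,345). The two yellow tubes at (435,185) and (465,260) are look-alikes, so I leave them alone.

Run:
```python
from h import *
D=np.load('top.npz'); im,d=D['im'],D['d']; W=world('top',d)
S=np.load('scene.npz'); W2=world('scene',S['d']); im2=S['im']
hsv=cv2.cvtColor(im,cv2.COLOR_BGR2HSV); hsv2=cv2.cvtColor(im2,cv2.COLOR_BGR2HSV)
def red(h): return ((h[...,0]<8)|(h[...,0]>172))&(h[...,1]>120)&(h[...,2]>70)
def rep(n,P): print(n,len(P),'med',np.round(np.median(P,0),4),'min',np.round(P.min(0),4),'max',np.round(P.max(0),4), 'mid',np.round((P.min(0)+P.max(0))/2,4))
c=W[212,234]; print('nutpx',c)
near=np.linalg.norm(W[...,:2]-c[:2],axis=-1)<.06
zt=np.median(W[205:215,229:239,2]); print('ztop',zt)
m=near&(abs(W[...,2]-zt)<.005); rep('nuttop',W[m])
rect=cv2.minAreaRect(W[m][:,:2].astype(np.float32)); print(rect)
c2=W2[158,246]; m2=red(hsv2)&(np.linalg.norm(W2[...,:2]-c[:2],axis=-1)<.06)&(W2[...,2]>.1); rep('scene red',W2[m2])
m2=(np.linalg.norm(W2[...,:2]-c[:2],axis=-1)<.06)&(W2[...,2]>.05); rep('scene col',W2[m2])
# circle fit horizontally of scene column (sleeve radius .0255)
from scipy.optimize import least_squares
P=W2[m2&(W2[...,2]>.06)&(W2[...,2]<.13)]
f=least_squares(lambda q:np.hypot(P[:,0]-q[0],P[:,1]-q[1])-.0255,c[:2],loss='soft_l1',f_scale=.002); print('sleeve axis',f.x)
# sander top, dowels, tray
print('sander z',np.median(W[250:270,205:215,2]))
for n,(x,y) in dict(free=(113,235),blue=(108,201),green=(141,197),thin=(144,230),spacer=(335,210)).items():
    b=W[y-8:y+9,x-8:x+9].reshape(-1,3); rep(n,b[b[:,2]>b[:,2].max()-.006])
board=(abs(W[...,2]-.02)<.006); board[:,:90]=0; board[:,175:]=0; board[:175]=0;board[260:]=0
rep('board',W[board]); print(cv2.minAreaRect(W[board][:,:2].astype(np.float32)))
cor=[(486,293),(591,307),(583,385),(477,371)]
for x,y in cor: print('traycor',np.round(W[round(y/1.5),round(x/1.5)],3))
print('floor',W[226:236,350:365].reshape(-1,3).mean(0))
for n,M,I,(x,y),w in (('t',W,im,(234,215),25),('s',W2,im2,(246,170),30)):
    pass
a=cv2.resize(im[180:250,200:270],(490,490),interpolation=cv2.INTER_NEAREST)
b=cv2.resize(im[170:260,90:180],(490,490)); cv2.imwrite('pics/crop1.png',cv2.resize(np.hstack([a,b]),(800,400)))
```

```text
nutpx [0.54477361 0.02235623 0.19440373]
ztop 0.19016572548267213
nuttop 176 med [0.5464 0.0225 0.1901] min [0.528  0.0052 0.1854] max [0.5649 0.0396 0.1948] mid [0.5464 0.0224 0.1901]
((0.5464380383491516, 0.02247791178524494), (0.036904361099004745, 0.03434780240058899), 1.0161776542663574)
scene red 112 med [0.5557 0.02   0.1864] min [0.5305 0.0049 0.1696] max [0.5671 0.0394 0.1911] mid [0.5488 0.0222 0.1803]
scene col 594 med [0.5632 0.0126 0.1465] min [ 0.5296 -0.0043  0.0501] max [0.5754 0.0455 0.1911] mid [0.5525 0.0206 0.1206]
sleeve axis [0.54816799 0.02280906]
sander z 0.025608073978091554
free 9 med [0.4857 0.3452 0.0935] min [0.4827 0.3388 0.0927] max [0.4909 0.3531 0.0982] mid [0.4868 0.3459 0.0954]
blue 1 med [0.4468 0.0079 1.3855] min [0.4468 0.0079 1.3855] max [0.4468 0.0079 1.3855] mid [0.4468 0.0079 1.3855]
green 2 med [0.4468 0.0079 1.3855] min [0.4468 0.0079 1.3855] max [0.4468 0.0079 1.3855] mid [0.4468 0.0079 1.3855]
thin 3 med [0.4468 0.0079 1.3855] min [0.4468 0.0079 1.3855] max [0.4468 0.0079 1.3855] mid [0.4468 0.0079 1.3855]
spacer 1 med [0.4468 0.0079 1.3855] min [0.4468 0.0079 1.3855] max [0.4468 0.0079 1.3855] mid [0.4468 0.0079 1.3855]
board 2990 med [0.5287 0.3059 0.0209] min [0.4372 0.2088 0.014 ] max [0.6406 0.411  0.026 ] mid [0.5389 0.3099 0.02  ]
((0.5395200848579407, 0.31038981676101685), (0.18118645250797272, 0.1816624104976654), 9.126653671264648)
traycor [ 0.614 -0.232 -0.004]
traycor [ 0.585 -0.426  0.031]
traycor [ 0.439 -0.418  0.001]
traycor [ 0.465 -0.211  0.021]
floor [ 0.51334334 -0.32500767  0.00608009]
```

View pics/crop1.png

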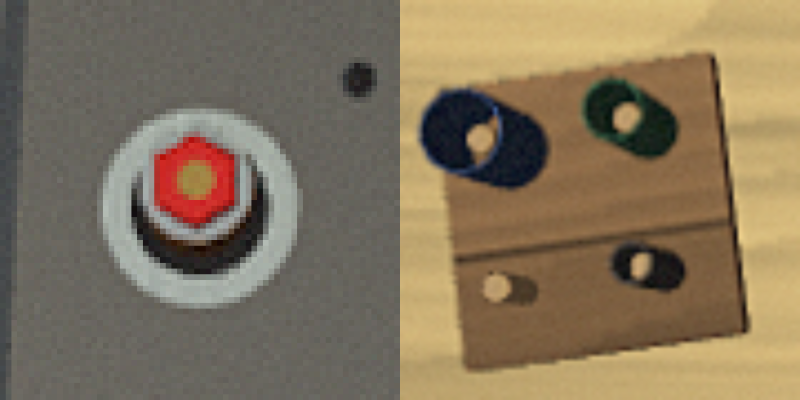

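```bash
cat >> h.py <<'E'
def goal(p,yaw):
    """tool-down pose with tool y axis at yaw (deg): shift/turn in pendant units"""
    s=st(); y=np.deg2rad(yaw); Y=[np.cos(y),np.sin(y),0]; X=[0,0,-1.]
    T=np.array([X,Y,np.cross(X,Y)]).T; Rc=R.from_quat(s['eef_rot'])
    print('goal',np.round(tolocal(np.array(p)-s['ee_pos'],s),3),np.round((Rc.inv()*R.from_matrix(T)).as_rotvec()/1.5,3),'q',np.round(s['joint_positions'],2))
E
python3 -m pendant '-0.2 0 0 0 0 0;-0.35 -0.9 -1 -0.64 0 0;-0.35 -0.9 -1 -0.64 0 0;-0.35 -0.9 -1 -0.64 0 0;-0.35 -0.9 -1 -0.64 0 0;-0.35 -0.9 -1 -0.64 0 0;-0.35 -0.9 -1 -0.64 0 0;-0.35 -0.9 -1 -0.64 0 0' 1
python3 - <<'E'
from h import *
goal([.547,.0225,.27],90)
# hexagon yaw from top image
D=np.load('top.npz'); im,d=D['im'],D['d']; h=cv2.cvtColor(im,cv2.COLOR_BGR2HSV)
m=((h[...,0]<8)|(h[...,0]>172))&(h[...,1]>150)&(h[...,2]>120)
m[:190]=0;m[235:]=0;m[:,:215]=0;m[:,255:]=0
ys,xs=np.nonzero(m); hull=cv2.convexHull(np.stack([xs,ys],1).astype(np.int32))[:,0]
c=vision.get_calibration('top'); Rm=cv2.Rodrigues(np.array(c['rvec']))[0]
P=cv2.undistortPoints(hull.reshape(-1,1,2).astype(float),np.array(c['camera_matrix']),np.array([c['k1'],0,0,0,0.])).reshape(-1,2)
C=-Rm.T@np.array(c['tvec']); ray=np.c_[P,np.ones(len(P))]@Rm; W=C+ray*((.1895-C[2])/ray[:,2])[:,None]
print('ctr',W.min(0)/2+W.max(0)/2)
for a in range(-30,30,3):
    ws=[np.ptp(W[:,:2]@[np.cos(np.deg2rad(a+60*k+90)),np.sin(np.deg2rad(a+60*k+90))]) for k in range(3)]
    print(a,np.round(np.array(ws)*1e3,1),round(sum(ws)*1e3,1))
E
```

```text
time: 0.9
ee_pos: [0.3762, -0.283, 0.3104]
eef_rot: [-0.557, -0.436, 0.557, -0.436]
ft_force: [0.6, -0.4, 0.7]
width: 0.0872
t 0.9 p [ 0.3762 -0.283   0.3104] q [-0.5567 -0.4358  0.5567 -0.4361] F [ 0.6 -0.4  0.7] w 0.0872
goal [ 0.161  0.37  -1.35 ] [-1.209  0.     0.   ] q [ 0.94 -0.03 -0.38  1.69 -0.01  1.48  0.32]
ctr [0.54763762 0.02370436 0.1895    ]
-30 [37.4 37.3 34.5] 109.2
-27 [37.3 37.4 34.6] 109.3
-24 [37.2 37.3 34.9] 109.3
-21 [36.9 37.1 35.1] 109.1
-18 [36.5 36.9 35.1] 108.5
-15 [36.  36.5 35.1] 107.7
-12 [35.5 36.2 35. ] 106.6
-9 [34.8 35.8 34.8] 105.4
-6 [34.  35.3 34.5] 103.8
-3 [33.2 34.7 34.1] 102.0
0 [32.2 34.  33.6] 99.9
3 [32.4 34.  33.5] 100.0
6 [33.4 34.2 34.3] 101.9
9 [34.2 34.6 35.1] 103.8
12 [34.9 34.9 35.7] 105.5
15 [35.6 35.  36.2] 106.8
18 [36.1 35.1 36.7] 107.9
21 [36.6 35.1 37. ] 108.7
24 [36.9 35.  37.2] 109.2
27 [37.2 34.8 37.4] 109.3
```

```bash
python3 -m pendant '0 0.27 -1 -0.75 0 0;0 0.27 -1 -0.75 0 0;0 0.27 -1 -0.75 0 0;0 0.27 -1 -0.75 0 0;0 0.27 -1 -0.75 0 0;0 0.27 -1 -0.75 0 0;0 0.27 -1 -0.75 0 0;0 0.27 -1 -0.75 0 0' 1
python3 -c "
from h import *
goal([.547,.0228,.24],91)"
```

```text
time: 1.7
ee_pos: [0.5024, -0.0598, 0.3096]
eef_rot: [0.239, 0.666, -0.239, 0.665]
ft_force: [0.1, -0.3, -0.0]
width: 0.0871
t 1.7 p [ 0.5024 -0.0598  0.3096] q [ 0.2387  0.6659 -0.2387  0.6653] F [ 0.1 -0.3 -0. ] w 0.0871
goal [ 0.278  0.369 -0.072] [-0.471 -0.001  0.   ] q [ 0.66  0.08 -0.66  1.6   0.05  1.48  0.88]
```

```bash
python3 -m pendant '0.278 0.369 -0.072 -0.471 0 0;0.278 0.369 -0.072 -0.471 0 0;0.278 0.369 -0.072 -0.471 0 0;0.278 0.369 -0.072 -0.471 0 0;0.278 0.369 -0.072 -0.471 0 0;0.278 0.369 -0.072 -0.471 0 0;0.278 0.369 -0.072 -0.471 0 0;0.278 0.369 -0.072 -0.471 0 0' 0
python3 - <<'E'
from h import *
goal([.547,.0228,.17],91)
im,d=cam('scene'); W=world('scene',d)
cv2.imwrite('pics/s1.png',cv2.resize(im[80:240,170:330],(640,640)))
im2,d2=cam('top'); cv2.imwrite('pics/t1.png',cv2.resize(im2[150:270,170:290],(600,600)))
# tray: rim points in initial top depth
D=np.load('top.npz')
E
```

```text
time: 2.5
ee_pos: [0.5476, 0.0217, 0.2405]
eef_rot: [-0.003, 0.707, 0.003, 0.707]
ft_force: [-0.9, 0.7, 0.2]
width: 0.0442
t 2.5 p [0.5476 0.0217 0.2405] q [-0.0028  0.7071  0.0027  0.7071] F [-0.9  0.7  0.2] w 0.0442
goal [ 0.282  0.004 -0.003] [-0.006  0.     0.   ] q [ 0.57  0.24 -0.8   1.61  0.17  1.37  1.33]
```

View pics/s1.png

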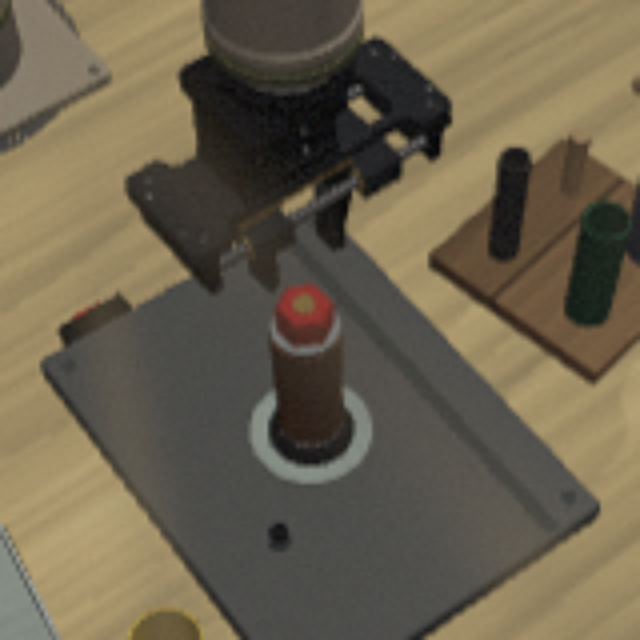

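The crop shows the fingers either side of the red nut at (305,310), jaws lined up with its flats. I now go down with the jaws a little wider.

```bash
python3 -m pendant '0.14 0 0 0 0 0;0.2 0 0 0 0 0;0.25 0 0 0 0 0;0.26 0 0 0 0 0;0.26 0 0 0 0 0' 0.25
python3 -m pendant '0.014 0 0 0 0 0;0.028 0 0 0 0 0;0.028 0 0 0 0 0' 0.25
python3 -c "
from h import *
goal([.547,.0228,.17],91)"
```

```text
time: 3.1
ee_pos: [0.5478, 0.0219, 0.1758]
eef_rot: [-0.004, 0.707, 0.004, 0.707]
ft_force: [0.5, -0.1, 0.4]
width: 0.0544
time: 3.4
ee_pos: [0.5476, 0.0218, 0.1684]
eef_rot: [-0.004, 0.707, 0.004, 0.707]
ft_force: [-0.0, -0.5, 0.8]
width: 0.0546
t 3.4 p [0.5476 0.0218 0.1684] q [-0.0038  0.7071  0.0037  0.7071] F [-0.  -0.5  0.8] w 0.0546
goal [-0.006  0.004 -0.003] [-0.005 -0.     0.   ] q [ 0.55  0.29 -0.79  1.71  0.22  1.23  1.29]
```

```bash
python3 -m pendant '0 0 0 0 0 0;0 0 0 0 0 0;0 0 0 0 0 0;0 0 0 0 0 0;0 0 0 0 0 0;0 0 0 0 0 0' -1 4
python3 -m pendant '0 0 0 0 0 0;0 0 0 0 0 0'
```

```text
time: 4.0
ee_pos: [0.5479, 0.0227, 0.1688]
eef_rot: [-0.004, 0.707, 0.004, 0.707]
ft_force: [0.5, 5.5, 0.7]
width: 0.0361
time: 4.2
ee_pos: [0.5479, 0.0227, 0.1688]
eef_rot: [-0.004, 0.707, 0.004, 0.707]
ft_force: [0.7, 3.8, 1.2]
width: 0.0357
```

```bash
python3 -m pendant '0 0.004 0 0 0 0;0 0.004 0 0 0 0' -1 12
python3 -m pendant '0 0 0 0.03 0 0;0 0 0 0.06 0 0;0 0 0 0.06 0 0'
python3 -m pendant '0 0 0 0.03 0 0;0 0 0 0.06 0 0;0 0 0 0.06 0 0'
python3 -c "
from h import *
s=st();print(s['torque'])"
```

```text
time: 4.4
ee_pos: [0.5478, 0.0227, 0.1687]
eef_rot: [-0.004, 0.707, 0.004, 0.707]
ft_force: [0.1, 1.9, 1.9]
width: 0.0358
time: 4.7
ee_pos: [0.5476, 0.0227, 0.1687]
eef_rot: [0.028, 0.707, -0.028, 0.706]
ft_force: [-1.2, 2.0, 3.8]
width: 0.0362
time: 5.0
ee_pos: [0.5477, 0.0228, 0.1687]
eef_rot: [0.06, 0.705, -0.06, 0.705]
ft_force: [-0.9, 1.6, 4.1]
width: 0.0362
t 5.0 p [0.5477 0.0228 0.1687] q [ 0.0595  0.7045 -0.0597  0.7046] F [-0.9  1.6  4.1] w 0.0362
[ 0.66009293  0.01653864 -0.03712433]
```

```bash
python3 -m pendant '-0.002 0 0 0.03 0 0;-0.003 0 0 0.06 0 0;-0.003 0 0 0.06 0 0'
python3 -m pendant '-0.002 0 0 0.03 0 0;-0.003 0 0 0.06 0 0;-0.003 0 0 0.06 0 0'
python3 -m pendant '-0.002 0 0 0.03 0 0;-0.003 0 0 0.06 0 0;-0.003 0 0 0.06 0 0'
```

```text
time: 5.3
ee_pos: [0.5477, 0.0228, 0.1692]
eef_rot: [0.091, 0.701, -0.091, 0.701]
ft_force: [0.3, 2.3, 1.1]
width: 0.0359
time: 5.6
ee_pos: [0.5475, 0.0228, 0.1697]
eef_rot: [0.122, 0.697, -0.122, 0.696]
ft_force: [-1.0, 3.9, 0.5]
width: 0.036
time: 5.9
ee_pos: [0.5472, 0.0229, 0.1702]
eef_rot: [0.153, 0.691, -0.153, 0.69]
ft_force: [0.1, 2.7, -2.6]
width: 0.0358
```

```bash
python3 -m pendant '0 0 0 0.03 0 0;0 0 0 0.06 0 0;0 0 0 0.06 0 0'
python3 -m pendant '-0.001 0 0 0.03 0 0;-0.002 0 0 0.06 0 0;-0.002 0 0 0.06 0 0'
python3 -m pendant '-0.001 0 0 0.03 0 0;-0.002 0 0 0.06 0 0;-0.002 0 0 0.06 0 0'
```

```text
time: 6.2
ee_pos: [0.5475, 0.0228, 0.1705]
eef_rot: [0.184, 0.683, -0.184, 0.683]
ft_force: [0.2, 2.5, -2.1]
width: 0.0358
time: 6.5
ee_pos: [0.5474, 0.0228, 0.1708]
eef_rot: [0.215, 0.674, -0.215, 0.673]
ft_force: [0.7, 2.8, -4.8]
width: 0.0359
time: 6.8
ee_pos: [0.5473, 0.0228, 0.1712]
eef_rot: [0.245, 0.664, -0.245, 0.663]
ft_force: [-0.1, 2.4, -6.2]
width: 0.0358
```

```bash
python3 -m pendant '0.001 0 0 0.03 0 0;0.001 0 0 0.06 0 0;0.001 0 0 0.06 0 0'
python3 -m pendant '0 0 0 0.03 0 0;0 0 0 0.06 0 0;0 0 0 0.06 0 0'
python3 -m pendant '0 0 0 0.03 0 0;0 0 0 0.06 0 0;0 0 0 0.06 0 0'
```

```text
time: 7.1
ee_pos: [0.5476, 0.0226, 0.1714]
eef_rot: [0.274, 0.652, -0.275, 0.652]
ft_force: [0.3, 1.1, -4.6]
width: 0.0359
time: 7.4
ee_pos: [0.5478, 0.0225, 0.1715]
eef_rot: [0.303, 0.639, -0.304, 0.639]
ft_force: [0.8, 1.9, -3.3]
width: 0.0358
time: 7.7
ee_pos: [0.5479, 0.0224, 0.1717]
eef_rot: [0.332, 0.624, -0.332, 0.625]
ft_force: [-0.2, 1.2, -2.3]
width: 0.0361
```

```bash
python3 -m pendant '0 0 0 0.06 0 0;0 0 0 0.12 0 0;0 0 0 0.12 0 0'
python3 -m pendant '-0.001 0 0 0.06 0 0;-0.002 0 0 0.12 0 0;-0.002 0 0 0.12 0 0'
python3 -c "
from h import *
s=st();print(s['torque'],s['joint_positions'])
im,d=cam('scene')
cv2.imwrite('pics/s2.png',cv2.resize(im[110:210,200:300],(600,600),interpolation=2))"
```

```text
time: 8.0
ee_pos: [0.548, 0.0225, 0.1719]
eef_rot: [0.387, 0.592, -0.387, 0.592]
ft_force: [-0.6, 0.0, -0.8]
width: 0.0359
time: 8.3
ee_pos: [0.5479, 0.0227, 0.1723]
eef_rot: [0.438, 0.555, -0.438, 0.555]
ft_force: [0.4, -0.4, 0.3]
width: 0.0357
t 8.3 p [0.5479 0.0227 0.1723] q [ 0.4381  0.5548 -0.4381  0.5553] F [ 0.4 -0.4  0.3] w 0.0357
[ 0.01993701 -0.099864    0.04134717] [ 0.40012259  0.25339798 -0.604244    1.70772549  0.1524237   1.22705839
 -0.00631409]
```

View pics/s2.png

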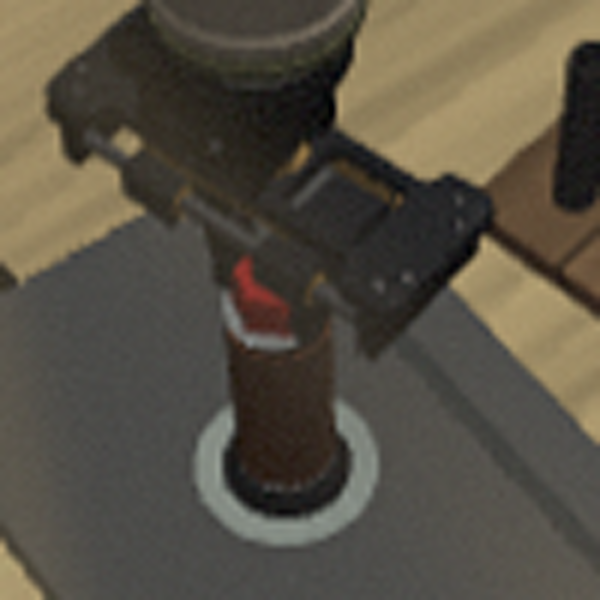

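The crop shows the hex at (262,300) held square in the jaws, its flange still just over the sleeve at (265,340). I continue.

```bash
python3 -m pendant '-0.002 0 0 0.06 0 0;-0.003 0 0 0.12 0 0;-0.003 0 0 0.12 0 0'
python3 -m pendant '-0.002 0 0 0.06 0 0;-0.003 0 0 0.12 0 0;-0.003 0 0 0.12 0 0'
python3 -m pendant '-0.002 0 0 0.06 0 0;-0.003 0 0 0.12 0 0;-0.003 0 0 0.12 0 0'
```

```text
time: 8.65
ee_pos: [0.5478, 0.0228, 0.1729]
eef_rot: [0.486, 0.513, -0.486, 0.514]
ft_force: [0.1, 1.0, -1.0]
width: 0.0355
time: 8.95
ee_pos: [0.5478, 0.0229, 0.1736]
eef_rot: [0.53, 0.468, -0.53, 0.468]
ft_force: [-0.2, 0.5, -1.5]
width: 0.0358
time: 9.25
ee_pos: [0.5477, 0.0229, 0.1743]
eef_rot: [0.57, 0.418, -0.57, 0.419]
ft_force: [0.9, 0.4, -0.4]
width: 0.0357
```

```bash
python3 -m pendant '-0.002 0 0 0.06 0 0;-0.003 0 0 0.12 0 0;-0.003 0 0 0.12 0 0'
python3 -m pendant '-0.004 0 0 0 0 0;-0.004 0 0 0 0 0'
python3 -m pendant '0 0 0 0.06 0 0;0 0 0 0.06 0 0;0 0 0 0.06 0 0'
python3 -m pendant '-0.001 0 0 0.06 0 0;-0.001 0 0 0.06 0 0;-0.001 0 0 0.06 0 0'
```

```text
time: 9.55
ee_pos: [0.5477, 0.0229, 0.175]
eef_rot: [0.605, 0.366, -0.605, 0.366]
ft_force: [0.7, 0.6, -1.3]
width: 0.0363
time: 9.75
ee_pos: [0.5475, 0.0229, 0.1756]
eef_rot: [-0.605, -0.366, 0.605, -0.365]
ft_force: [0.4, 0.4, -5.1]
width: 0.0361
time: 10.05
ee_pos: [0.5475, 0.0229, 0.1759]
eef_rot: [-0.621, -0.338, 0.621, -0.338]
ft_force: [0.0, 0.7, -4.7]
width: 0.036
time: 10.35
ee_pos: [0.5476, 0.0229, 0.1762]
eef_rot: [-0.636, -0.31, 0.636, -0.31]
ft_force: [-0.4, 1.1, -5.1]
width: 0.0359
```

```bash
python3 -m pendant '-0.001 0 0 0.06 0 0;-0.0015 0 0 0.12 0 0;-0.0015 0 0 0.12 0 0'
python3 -m pendant '-0.001 0 0 0.06 0 0;-0.0015 0 0 0.12 0 0;-0.0015 0 0 0.12 0 0'
python3 -m pendant '-0.001 0 0 0.06 0 0;-0.002 0 0 0.12 0 0;-0.002 0 0 0.12 0 0'
```

```text
time: 10.65
ee_pos: [0.5479, 0.0231, 0.177]
eef_rot: [0.662, 0.25, -0.661, 0.25]
ft_force: [-0.9, 2.7, -1.3]
width: 0.0359
time: 10.95
ee_pos: [0.5482, 0.0227, 0.1775]
eef_rot: [0.681, 0.19, -0.681, 0.191]
ft_force: [0.5, 0.3, -0.5]
width: 0.036
time: 11.25
ee_pos: [0.548, 0.0227, 0.1779]
eef_rot: [0.696, 0.128, -0.695, 0.129]
ft_force: [0.0, 0.0, -0.5]
width: 0.0362
```

```bash
python3 -m pendant '-0.004 0 0 0 0 0;-0.004 0 0 0 0 0'
python3 -m pendant '-0.004 0 0 0 0 0;-0.004 0 0 0 0 0'
```

```text
time: 11.45
ee_pos: [0.5479, 0.0228, 0.1788]
eef_rot: [0.695, 0.129, -0.695, 0.129]
ft_force: [-0.6, -0.3, -0.6]
width: 0.0359
time: 11.65
ee_pos: [0.5478, 0.0229, 0.1797]
eef_rot: [0.696, 0.128, -0.695, 0.128]
ft_force: [0.1, 0.2, -0.7]
width: 0.0359
```

```bash
python3 -m pendant '-0.008 0 0 0 0 0;-0.016 0 0 0 0 0;-0.016 0 0 0 0 0'
python3 -m pendant '-0.02 0 0 0 0 0;-0.04 0 0 0 0 0;-0.08 0 0 0 0 0;-0.16 0 0 0 0 0;-0.28 0 0 0 0 0;-0.28 0 0 0 0 0;-0.28 0 0 0 0 0' -1 20
python3 - <<'E'
from h import *
D=np.load('top.npz'); W=world('top',D['d']); 
g=D['im']; 
# tray interior floor & rim in world
x,y,z=W[...,0],W[...,1],W[...,2]
box=(x>.38)&(x<.68)&(y>-.47)&(y<-.17)
for lo,hi in ((.002,.01),(.018,.032)):
    m=(box&(z>lo)&(z<hi)).astype(np.uint8)
    n,l,stt,c=cv2.connectedComponentsWithStats(m); k=1+np.argmax(stt[1:,4])
    P=W[l==k] if lo<.01 else W[m>0]
    print(lo,len(P),P.min(0),P.max(0),cv2.minAreaRect(P[:,:2].astype(np.float32)))
h=cv2.cvtColor(g,cv2.COLOR_BGR2GRAY)
print('spacer',W[210,335],'corners by pixel at rim height')
c=vision.get_calibration('top'); Rm=cv2.Rodrigues(np.array(c['rvec']))[0]; C=-Rm.T@np.array(c['tvec'])
p=np.array([(486,293),(591,307),(583,385),(477,371)])/1.5
q=cv2.undistortPoints(p.reshape(-1,1,2),np.array(c['camera_matrix']),np.array([c['k1'],0,0,0,0.])).reshape(-1,2)
ray=np.c_[q,np.ones(4)]@Rm; print(C+ray*((.028-C[2])/ray[:,2])[:,None])
goal([.525,-.33,.27],-72)
im,d=cam('scene'); cv2.imwrite('pics/s3.png',cv2.resize(im[80:280,100:340],(720,600)))
E
```

```text
time: 11.95
ee_pos: [0.5479, 0.0229, 0.1839]
eef_rot: [0.696, 0.127, -0.695, 0.128]
ft_force: [0.5, -0.3, -0.8]
width: 0.0359
time: 12.65
ee_pos: [0.5481, 0.0229, 0.2546]
eef_rot: [0.696, 0.127, -0.695, 0.128]
ft_force: [-0.4, 0.2, -1.3]
width: 0.0355
0.002 2692 [ 0.44474287 -0.42326847  0.00200176] [ 0.60549129 -0.21853403  0.009996  ] ((0.5269232988357544, -0.3212091028690338), (0.19177548587322235, 0.14401958882808685), 82.49256896972656)
0.018 470 [ 0.43922705 -0.42805633  0.01806429] [ 0.67959058 -0.17165982  0.03197816] ((0.5599331259727478, -0.29357147216796875), (0.2643554210662842, 0.21080905199050903), 81.95393371582031)
spacer [ 0.56974037 -0.25995221  0.01736924] corners by pixel at rim height
[[ 0.60957528 -0.2269925   0.028     ]
 [ 0.58635834 -0.42716627  0.028     ]
 [ 0.44027533 -0.40908191  0.028     ]
 [ 0.46434128 -0.20983571  0.028     ]]
t 12.65 p [0.5481 0.0229 0.2546] q [ 0.6962  0.1272 -0.6949  0.1276] F [-0.4  0.2 -1.3] w 0.0355
goal [-0.062  1.287  0.587] [ 0.032 -0.001 -0.   ] q [ 0.27  0.18 -0.44  1.6   0.08  1.38 -1.39]
```

View pics/s3.png

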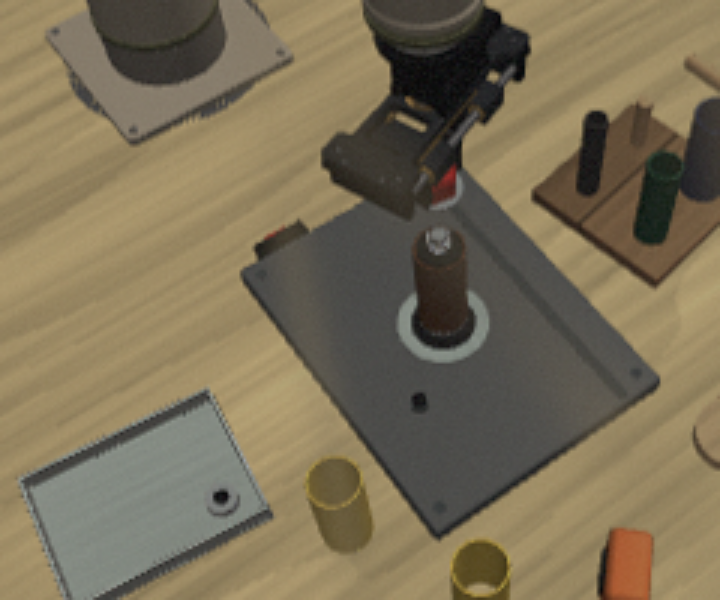

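The nut is held, with its flange visible at (445,190). The sleeve is still on the drum at (440,270), and the tray is empty apart from the spacer at (222,497).

```bash
python3 -m pendant '0 0.5 0.25 0 0 0;0 0.9 0.45 0 0 0;0 0.9 0.45 0 0 0;0 0.9 0.45 0 0 0;0 0.9 0.45 0 0 0;0 0.9 0.45 0 0 0;0 0.9 0.45 0 0 0'
python3 -c "
from h import *
goal([.513,-.35,.06],-69.3)"
```

```text
time: 13.4
ee_pos: [0.5214, -0.2286, 0.2524]
eef_rot: [-0.695, -0.127, 0.696, -0.126]
ft_force: [0.2, 1.4, -1.4]
width: 0.0356
t 13.4 p [ 0.5214 -0.2286  0.2524] q [-0.6951 -0.1268  0.6963 -0.126 ] F [ 0.2  1.4 -1.4] w 0.0356
goal [0.769 0.444 0.201] [-0.001  0.001  0.001] q [ 0.55  0.21 -0.26  1.56  0.05  1.39 -0.92]
```

```bash
python3 -m pendant '0 0.2 0.1 0 0 0;0 0.38 0.18 0 0 0;0.2 0.444 0.201 0 0 0;0.4 0.444 0.201 0 0 0;0.6 0.444 0.201 0 0 0;0.76 0.444 0.201 0 0 0;0.82 0.444 0.201 0 0 0;0.82 0.444 0.201 0 0 0'
python3 -m pendant '0.04 0 0 0 0 0;0.08 0 0 0 0 0;0.1 0 0 0 0 0;0.11 0 0 0 0 0;0.11 0 0 0 0 0;0.11 0 0 0 0 0'
```

```text
time: 14.2
ee_pos: [0.514, -0.3469, 0.0467]
eef_rot: [-0.694, -0.129, 0.696, -0.127]
ft_force: [-0.6, -0.5, -0.7]
width: 0.0358
time: 14.8
ee_pos: [0.5148, -0.3492, 0.0215]
eef_rot: [0.696, 0.127, -0.695, 0.128]
ft_force: [0.6, 0.5, -1.5]
width: 0.0357
```

```bash
python3 -m pendant '0.01 0 0 0 0 0;0.02 0 0 0 0 0;0.02 0 0 0 0 0;0.02 0 0 0 0 0'
python3 -m pendant '0.01 0 0 0 0 0;0.018 0 0 0 0 0;0.018 0 0 0 0 0'
```

```text
time: 15.2
ee_pos: [0.5145, -0.349, 0.016]
eef_rot: [-0.695, -0.127, 0.696, -0.127]
ft_force: [0.3, -0.6, -1.5]
width: 0.0356
time: 15.5
ee_pos: [0.5146, -0.349, 0.0114]
eef_rot: [-0.696, -0.127, 0.696, -0.127]
ft_force: [0.1, -0.1, -0.3]
width: 0.036
```

```bash
python3 -m pendant '0 0 0 0 0 0;0 0 0 0 0 0;0 0 0 0 0 0;0 0 0 0 0 0' 0.3
python3 -m pendant '-0.04 0 0 0 0 0;-0.14 0 0 0 0 0;-0.3 0 0 0 0 0;-0.5 0 0 0 0 0;-0.7 0 0 0 0 0;-0.9 0 0 0 0 0;-1 0 0 0 0 0;-1 0 0 0 0 0'
python3 -c "
from h import *
goal([.5477,.0226,.265],-69)
im,d=cam('scene'); cv2.imwrite('pics/s4.png',cv2.resize(im[120:300,90:330],(720,540)))"
```

```text
time: 15.9
ee_pos: [0.5146, -0.349, 0.0116]
eef_rot: [0.696, 0.127, -0.696, 0.127]
ft_force: [0.0, 0.1, -0.3]
width: 0.0547
time: 16.7
ee_pos: [0.5161, -0.3497, 0.2675]
eef_rot: [0.698, 0.125, -0.693, 0.129]
ft_force: [0.6, -0.7, 0.6]
width: 0.0565
t 16.7 p [ 0.5161 -0.3497  0.2675] q [ 0.6977  0.1254 -0.6933  0.1294] F [ 0.6 -0.7  0.6] w 0.0565
goal [ 0.004 -1.348 -0.646] [-0.003 -0.003 -0.004] q [ 0.66  0.31 -0.18  1.4   0.06  1.43 -0.73]
```

View pics/s4.png

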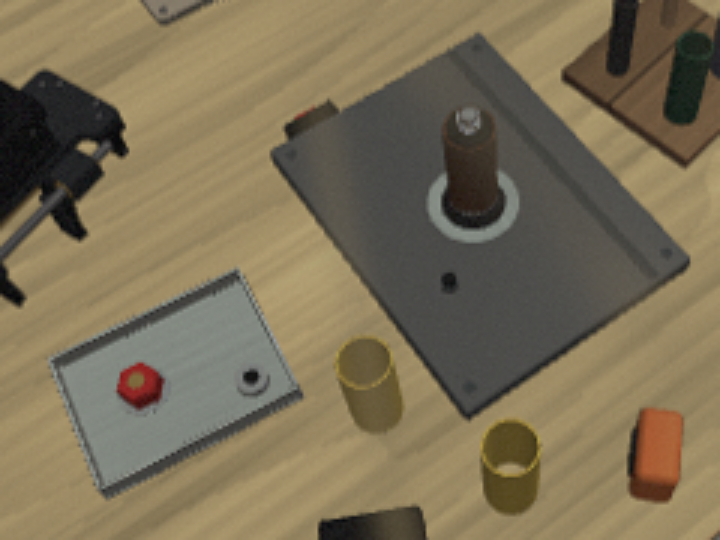

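The nut sits flat in the tray at (140,388), clear of the spacer at (252,378). The sleeve is still on the drum at (470,170). Next I go back to it with the jaws open.

```bash
python3 -m pendant '0 -0.4 -0.2 0 0 0;0 -0.95 -0.45 -0.2 0 0;0 -0.95 -0.45 -0.3 0 0;0 -0.95 -0.45 -0.38 0 0;0 -0.95 -0.45 -0.38 0 0;0 -0.95 -0.45 -0.38 0 0;0 -0.95 -0.45 -0.38 0 0;0 -0.95 -0.45 -0.38 0 0' 1
python3 -c "
from h import *
goal([.5477,.0228,.20],-36)"
```

```text
time: 17.55
ee_pos: [0.5351, -0.0884, 0.2608]
eef_rot: [-0.631, -0.317, 0.632, -0.317]
ft_force: [-0.1, -0.7, 0.2]
width: 0.0868
t 17.55 p [ 0.5351 -0.0884  0.2608] q [-0.6315 -0.3172  0.6325 -0.3172] F [-0.1 -0.7  0.2] w 0.0868
goal [ 0.243 -0.225 -0.387] [-0.008  0.001  0.   ] q [ 0.44  0.16 -0.41  1.6   0.06  1.39 -0.61]
```

```bash
python3 -m pendant '0 -0.1 -0.17 -0.008 0 0;0 -0.2 -0.34 -0.008 0 0;0 -0.225 -0.387 -0.008 0 0;0.1 -0.225 -0.387 -0.008 0 0;0.2 -0.225 -0.387 -0.008 0 0;0.24 -0.225 -0.387 -0.008 0 0;0.24 -0.225 -0.387 -0.008 0 0'
python3 -c "
from h import *
goal([.5477,.0228,.13],-36)"
```

```text
time: 18.25
ee_pos: [0.5474, 0.0224, 0.2001]
eef_rot: [-0.629, -0.321, 0.631, -0.32]
ft_force: [0.3, -0.9, 0.3]
width: 0.0866
t 18.25 p [0.5474 0.0224 0.2001] q [-0.6292 -0.3211  0.6312 -0.3204] F [ 0.3 -0.9  0.3] w 0.0866
goal [ 0.28   0.001 -0.003] [-0.001  0.001  0.001] q [ 0.3   0.22 -0.49  1.68  0.1   1.28 -0.83]
```

```bash
python3 -m pendant '0.1 0 -0.003 0 0 0;0.18 0 -0.003 0 0 0;0.24 0 -0.003 0 0 0;0.28 0 -0.003 0 0 0;0.28 0 -0.003 0 0 0'
python3 -m pendant '0 0 0 0 0 0;0 0 0 0 0 0;0 0 0 0 0 0;0 0 0 0 0 0;0 0 0 0 0 0;0 0 0 0 0 0' -1 15
python3 -m pendant '0 0 0 0 0 0;0 0 0 0 0 0'
```

```text
time: 18.75
ee_pos: [0.5482, 0.0244, 0.1309]
eef_rot: [-0.629, -0.322, 0.63, -0.321]
ft_force: [0.9, 0.1, 0.0]
width: 0.087
time: 19.35
ee_pos: [0.5486, 0.0247, 0.1317]
eef_rot: [0.63, 0.322, -0.63, 0.322]
ft_force: [-0.3, -0.2, -0.0]
width: 0.0503
time: 19.55
ee_pos: [0.5486, 0.0248, 0.1316]
eef_rot: [0.63, 0.322, -0.63, 0.322]
ft_force: [0.6, -1.5, 0.5]
width: 0.0507
```

```bash
python3 -m pendant '-0.04 0 0 0 0 0;-0.08 0 0 0 0 0;-0.12 0 0 0 0 0;-0.16 0 0 0 0 0;-0.2 0 0 0 0 0'
python3 -m pendant '-0.08 0 0 0 0 0;-0.16 0 0 0 0 0;-0.24 0 0 0 0 0;-0.32 0 0 0 0 0;-0.4 0 0 0 0 0;-0.48 0 0 0 0 0;-0.52 0 0 0 0 0;-0.52 0 0 0 0 0'
python3 -c "
from h import *
goal([.487,.3465,.31],-36)
im,d=cam('scene'); cv2.imwrite('pics/s5.png',cv2.resize(im[60:220,190:350],(600,600)))"
```

```text
time: 20.05
ee_pos: [0.5487, 0.0248, 0.1827]
eef_rot: [0.63, 0.321, -0.63, 0.322]
ft_force: [0.5, -0.1, -0.3]
width: 0.0506
time: 20.85
ee_pos: [0.549, 0.0249, 0.313]
eef_rot: [0.631, 0.321, -0.629, 0.322]
ft_force: [-0.2, 0.2, -2.0]
width: 0.0507
t 20.85 p [0.549  0.0249 0.313 ] q [ 0.6305  0.3212 -0.629   0.322 ] F [-0.2  0.2 -2. ] w 0.0507
goal [ 0.011 -0.955 -0.897] [ 0.001 -0.001 -0.001] q [ 0.3   0.16 -0.49  1.5   0.08  1.5  -0.81]
```

View pics/s5.png

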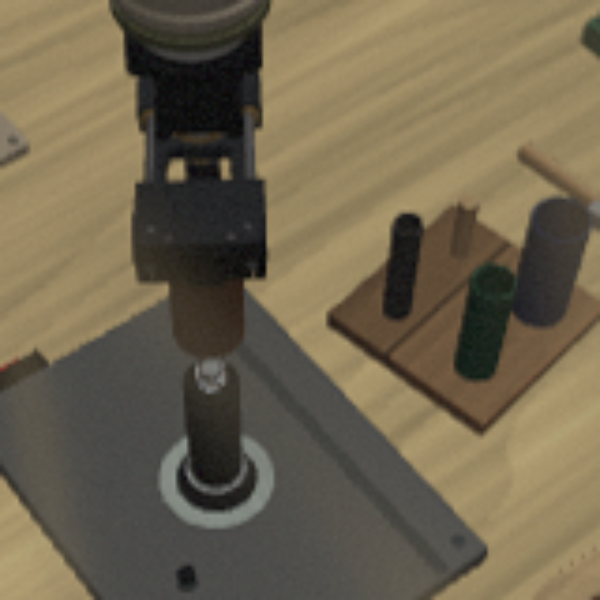

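The sleeve at (208,310) hangs upright, clear of the stub at (210,372). The free dowel is at (465,230).

```bash
python3 -m pendant '0 -0.1 -0.09 0 0 0;0 -0.25 -0.23 0 0 0;0 -0.38 -0.36 0 0 0;0 -0.52 -0.49 0 0 0;0 -0.66 -0.62 0 0 0;0 -0.8 -0.75 0 0 0;0 -0.9 -0.84 0 0 0;0 -0.955 -0.897 0 0 0'
python3 -m pendant '0 0 0 0 0 0;0 0 0 0 0 0;0 0 0 0 0 0'
python3 - <<'E'
from h import *
goal([.487,.3465,.2],-36)
for n in ('top','scene'):
    im,d=cam(n); W=world(n,d)
    m=(np.hypot(W[...,0]-.487,W[...,1]-.3465)<.05)&(W[...,2]>.2)&(W[...,2]<.31)
    P=W[m]; print(n,len(P), P.min(0) if len(P) else '',P.max(0) if len(P) else '')
    if n=='scene':
        from scipy.optimize import least_squares
        Q=P[(P[:,2]>.23)&(P[:,2]<.285)]; f=least_squares(lambda q:np.hypot(Q[:,0]-q[0],Q[:,1]-q[1])-.0255,[.487,.3465],loss='soft_l1',f_scale=.002); print('sleeve axis',f.x)
        cv2.imwrite('pics/s6.png',cv2.resize(im[40:200,250:410],(600,600)))
E
```

```text
time: 21.7
ee_pos: [0.4844, 0.3495, 0.3101]
eef_rot: [-0.628, -0.323, 0.63, -0.323]
ft_force: [0.1, -0.1, -0.6]
width: 0.0506
time: 22.0
ee_pos: [0.4872, 0.345, 0.3109]
eef_rot: [-0.63, -0.321, 0.63, -0.321]
ft_force: [0.1, 0.5, -1.1]
width: 0.0503
t 22.0 p [0.4872 0.345  0.3109] q [-0.6297 -0.3207  0.6304 -0.3213] F [ 0.1  0.5 -1.1] w 0.0503
goal [ 0.444 -0.004 -0.005] [ 0.     0.001 -0.   ] q [-0.15  0.31 -0.69  1.36  0.2   1.54 -1.46]
top 237 [0.46012524 0.3154224  0.22595741] [0.50866032 0.36718812 0.30965742]
scene 421 [0.46559235 0.31415183 0.22100258] [0.51371159 0.36120867 0.30985938]
sleeve axis [0.48638741 0.34318996]
```

View pics/s6.png

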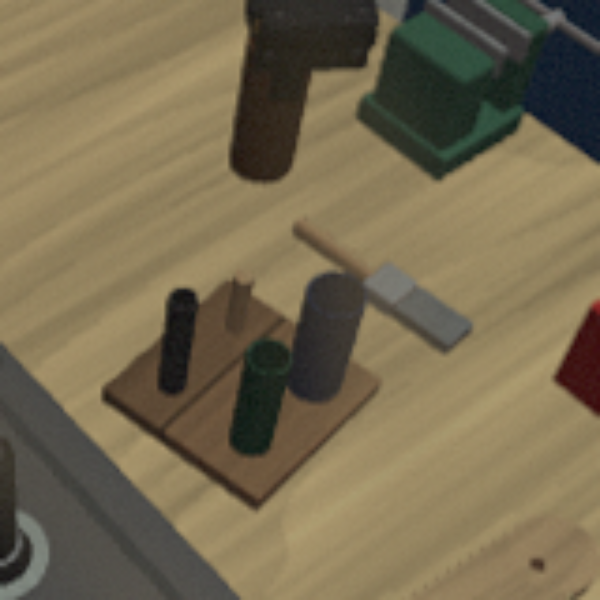

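The brown sleeve at (270,120) hangs upright over the dowel at (240,305); other sleeves are untouched at (180,340), (262,395) and (328,335). Lowering now, with a 3 mm correction.

```bash
python3 -m pendant '0.1 -0.007 -0.01 0 0 0;0.2 -0.007 -0.01 0 0 0;0.3 -0.007 -0.01 0 0 0;0.4 -0.007 -0.01 0 0 0;0.5 -0.007 -0.01 0 0 0;0.6 -0.007 -0.01 0 0 0;0.7 -0.007 -0.01 0 0 0;0.72 -0.007 -0.01 0 0 0'
python3 -m pendant '0 0 0 0 0 0;0.02 0 0 0 0 0;0.04 0 0 0 0 0;0.06 0 0 0 0 0;0.06 0 0 0 0 0'
python3 -m pendant '0.008 0 0 0 0 0;0.016 0 0 0 0 0;0.016 0 0 0 0 0'
```

```text
time: 22.9
ee_pos: [0.486, 0.3474, 0.1288]
eef_rot: [-0.628, -0.321, 0.631, -0.322]
ft_force: [-0.6, -0.6, -1.3]
width: 0.0507
time: 23.4
ee_pos: [0.4865, 0.3492, 0.116]
eef_rot: [-0.629, -0.322, 0.63, -0.322]
ft_force: [-1.1, 1.0, -0.1]
width: 0.0507
time: 23.7
ee_pos: [0.4866, 0.3494, 0.1123]
eef_rot: [-0.63, -0.322, 0.63, -0.322]
ft_force: [-0.9, -0.1, -0.3]
width: 0.0504
```

```bash
python3 -m pendant '0.008 0 0 0 0 0;0.012 0 0 0 0 0;0.012 0 0 0 0 0'
python3 -m pendant '0.006 0 0 0 0 0;0.006 0 0 0 0 0'
python3 -m pendant '0.006 0 0 0 0 0;0.006 0 0 0 0 0'
```

```text
time: 24.0
ee_pos: [0.4866, 0.3494, 0.1093]
eef_rot: [-0.63, -0.322, 0.63, -0.322]
ft_force: [-1.1, 0.3, -0.5]
width: 0.0505
time: 24.2
ee_pos: [0.4867, 0.3494, 0.1079]
eef_rot: [0.63, 0.322, -0.63, 0.322]
ft_force: [0.1, 0.2, -0.4]
width: 0.0506
time: 24.4
ee_pos: [0.487, 0.35, 0.1075]
eef_rot: [0.63, 0.322, -0.629, 0.322]
ft_force: [-0.3, -0.9, 6.6]
width: 0.0509
```

```bash
python3 -m pendant '-0.004 0 0 0 0 0;-0.004 0 0 0 0 0'
python3 -m pendant '0 0 0 0 0 0;0 0 0 0 0 0;0 0 0 0 0 0;0 0 0 0 0 0;0 0 0 0 0 0' 0.6
python3 -m pendant '-0.05 0 0 0 0 0;-0.15 0 0 0 0 0;-0.3 0 0 0 0 0;-0.45 0 0 0 0 0;-0.6 0 0 0 0 0;-0.75 0 0 0 0 0;-0.75 0 0 0 0 0;-0.75 0 0 0 0 0'
python3 - <<'E'
from h import *
st()
im,d=cam('scene'); W=world('scene',d)
m=(np.hypot(W[...,0]-.487,W[...,1]-.3465)<.05)&(W[...,2]>.03)&(W[...,2]<.16)
P=W[m]; print(P.max(0))
from scipy.optimize import least_squares
for a,b in ((.04,.08),(.09,.125)):
    Q=P[(P[:,2]>a)&(P[:,2]<b)]; f=least_squares(lambda q:np.hypot(Q[:,0]-q[0],Q[:,1]-q[1])-.0255,[.487,.3465],loss='soft_l1',f_scale=.002); print('axis',f.x)
cv2.imwrite('pics/s7.png',cv2.resize(im[60:290,90:370],(730,600)))
E
```

```text
time: 24.6
ee_pos: [0.4868, 0.3495, 0.1077]
eef_rot: [0.63, 0.322, -0.63, 0.322]
ft_force: [-1.0, 1.0, 2.1]
width: 0.0503
time: 25.1
ee_pos: [0.4867, 0.3494, 0.1075]
eef_rot: [-0.63, -0.322, 0.63, -0.322]
ft_force: [-0.1, -0.1, -0.4]
width: 0.0688
time: 25.9
ee_pos: [0.4868, 0.3498, 0.2964]
eef_rot: [0.63, 0.322, -0.629, 0.322]
ft_force: [-0.2, -0.0, -0.9]
width: 0.0693
t 25.9 p [0.4868 0.3498 0.2964] q [ 0.6305  0.3217 -0.629   0.3216] F [-0.2 -0.  -0.9] w 0.0693
[0.51379331 0.37213843 0.13662977]
axis [0.48632794 0.34746066]
axis [0.48743695 0.34621326]
```

View pics/s7.png

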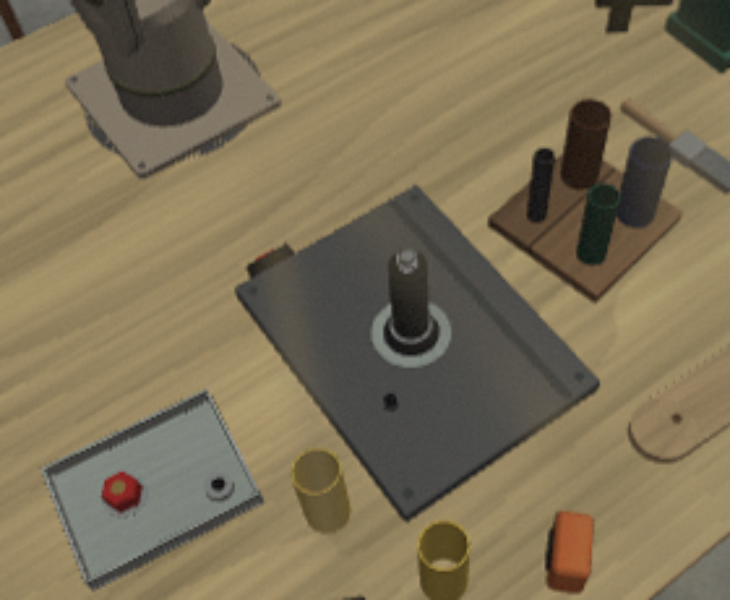

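The brown sleeve stands upright on the board at (585,145), its top 0.136 m up (0.135 m expected). The nut at (121,491) and spacer at (219,487) lie in the tray. The arm is clear of everything, so I hand in.

```bash
python3 -c "
from bench import close_job
print(close_job())"
```

```text
the job is handed in; nothing more can be done
None
```

The job is done and handed in at about 26 s of the 72 s allowed; `close_job` reports no verdict.

- **Nut:** I turned it clockwise while rising with it. It came free before I stopped turning at about 160°, with pulls up to about 6 N at the wrist. It was set down flat in the tray, and the spacer stayed where it was.
- **Sleeve:** I drew it up off the drum and lowered it over the free dowel until it touched the board, at about 7 N, then released it.
- **Last checks:**
  - The top of the sleeve measured 0.136 m, against 0.135 m expected when it is down on the board.
  - Its axis lay within about 1.5 mm of the measured dowel position.
  - Circle fits at two heights differed by under 2 mm, which is about 2° of possible tilt and within the camera noise; the limit is 3.4°.
  - The nut lay at rest in the tray, the other sleeves showed no visible movement, and the gripper was clear of everything.
- **Not exact:** When I gripped the sleeve, the tool sat about 2 mm off the target position. This was within the play and had no effect. No check failed.

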